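# Sieve the hazelnuts out of the walnuts

## Robot

A 6-joint arm with a two-finger parallel gripper is mounted at the origin on a cart in front of the work surface, level with it; the furniture and walls round the work are solid. World frame = base frame: x ahead of the robot, y to its left, z up, the work surface at z = 0. Lengths are in m, angles in rad, forces in N, time in s.
With the tool pointing down it reaches from about 0.3 to 0.775 m from the base axis. Payload 14.6 kg.
Tool frame: the origin (TCP) lies midway between the tips of the shut fingers; the grasp point (between the pads) lies 19 mm behind it; z points along the fingers, y is the line along which they close (so a half turn about z gives the same grasp; the last joint's range is limited). The gripper opens to 94 mm and grips with 3 to 60 N. Pads are 16 mm wide; open, the fingers measure 119 mm over their backs; the gripper's body (75 mm by 177 mm) begins 78 mm behind the grasp point.
Start: joints at [-1.316, 0.3, 1.521, -0, 1.321, -0.067], TCP at [0.174, -0.522, 0.205] pointing down, gripper open.
Joint ranges: [-3.03, 3.03], [-0.79, 2.21], [0.23, 2.52], [-1.04, 4.18], [0, 3.07], [-2.55, 2.55]. Speed limits (rad/s): [2.22, 2.22, 2.57, 3.14, 3.14, 3.14].

## Interface

Orientations are given as [roll, pitch, yaw] about the fixed x, y, z axes, in that order (R = Rz(yaw) Ry(pitch) Rx(roll)).
In Python, from station import ctrl gives the robot as it stands. The module is installed in compiled form; this text tells all that it offers.
- The arm moves only by the tool servo_tool, never from a script. Its argument "plan" is a list of rows, each a list of 7 numbers: the opening in per cent of the stroke, from 0 (shut) to 100 (fully open), then the shift along the tool's x, y, z in m, then the turn, a rotation vector about the tool's x, y, z in rad. A call has exactly 8 rows; each row shifts and turns the commanded pose from where the row before left it, along the tool's axes as they then stand; what a row does not reach is not made up. A row lasts 1/8 s, in which the tool goes at most 62.5 mm and 10.7 degrees, less where a joint would pass 70% of its speed; a pose out of reach is approached as far as the arm can. A call with a gripper value outside its range is refused whole. The fingers move at their own pace and stop on an object; "force" is the grip in N (left out, the last holds). Time passes only in rows, so rows that do not move let the fingers close, or fill a call up. It gives the time, the measured TCP pose, the force, the opening and the grip force at its end, in the units of the state.
- ctrl.get_obs(): the state, without advancing time (a new reading comes with each control period).
- ctrl.camera(name): name is "side" or "top"; returns a dict with "pixels" (480x640x3 uint8, red, green, blue), "z_map" (480x640 float32, m along the optical axis (not along the pixel's ray), 0 where there is no reading), "mtx" (3x3 intrinsics, pixels), "pose" (4x4, takes a point from camera to world coordinates). Camera axes: x right, y up, looking along -z (the intrinsics and any distortion apply to the point x, -y, -z); pixel columns grow to the right and rows downward; lengths in m; the calibration is good to about 2 mm. A picture is of the moment at which its call begins.
- ctrl.hand_in(): hands the job in; it is judged then, once.
The state is a dict: "time_s": time; "qpos": joint angles; "joint_vel": joint speeds; "tau": joint torques, N m; "ee_pos": TCP position; "eef_rot": TCP orientation; "force": force on the tool from outside, world axes, zero at the start; "moment": the same for the moment, N m; "grip_width": finger opening in m; "grip_force": force on a finger pad.
Only numpy, scipy, OpenCV 4.12 (cv2) and the standard library are available. Lean on these libraries where they do the work, as an engineer would, in place of code of your own. Each camera call takes 0.05 s, during which the arm holds its last target. There are 200 camera calls.

## Task

Slide the sieve briskly to and fro in its pan by the pull handle at its end until all five hazelnuts have dropped through into the pan; the pull is not for lifting, and leave the top handle alone until then. Then let go, take the sieve by its top handle, lift it out and tip the three walnuts over its lip into the bowl, and hang the empty sieve back in the pan so that it sits down level on the rims. Keep every nut off the worktop and do not knock over or push about the bowl, squeeze bottle, garlic, mill and mug.

Things in the scene. Friction and masses are not known exactly. Their poses are not given: they have to be found in the camera images.
- pan: brushed-steel collecting pan, open on top, 277 x 161 mm over its turned-out rims, 70 mm high, on rubber feet; it does not move. Origin: centre of its underside on the worktop; x along its length, y across, z up. Inside it is 255 mm long (x) and 131 mm wide (y), inner floor at z = 7 mm, rim top at z = 70 mm. The sieve hangs in it by its side rims and slides along x
- sieve: aluminium sieve tray, loose, 0.33 to 0.54 kg, hanging in the pan by its side rims (25 mm above the origin). Origin: underside of the flat punched floor, at its centre; x along its length to the lip, y across, z up; axes as the pan's within 0.05 rad. In place its origin is at z = 45, y = 0 +-5, x = -55 to +9 mm in the pan's frame: 64 mm of travel, stopped by the pan's end walls
- floor (a point): centre of the sieve's flat floor, on its top, 3 mm above the sieve's origin. Floor 140 (x) by 116 mm inside, ten 20 mm square holes in staggered rows, so a nut rolling along x meets holes in every lane. Walls 45 mm high on three sides. Outside, the hanging body spans x = -73 to +118 mm and is 121 mm wide: 5 mm play a side in the pan. Side rims 155 mm over all. Slides with 2 to 5 N
- lip (a point): middle of the pouring lip's edge at x = +118, z = 25 mm in the sieve's frame; the lip climbs at 25 degrees from the floor's end at x = 70 mm, mouth 116 mm wide, open above. To roll walnuts out of the holes and over the lip, tip the sieve about y by 45 to 60 degrees, lip down; a little rocking frees one that stays in a hole
- pull (a point): centre of the pull handle at the sieve's end away from the lip: black bar along the sieve's y, 80 mm long, 12 mm wide (x), 14 mm high (z), at x = -112, y = 0, z = 70 mm in the sieve's frame (115 mm above the worktop when in place); 33 mm clear between bar and end wall, open below down to the pan rim 45 mm lower. For sliding only
- top (a point): centre of the top handle, a black bar on a steel bow across the sieve over its balance point, for lifting and tipping: bar along the sieve's y, 76 mm long, 14 mm wide (x), 18 mm high (z), at x = +18, y = 0, z = 98 mm in the sieve's frame (143 mm above the worktop when in place)
- bowl: round blue ceramic bowl, 176 mm across the rim, 65 mm high, loose, about 0.7 kg, empty at the start. Origin: centre of its underside. It stands on the one side of the worktop, the pan on the other
- hazelnut_1: hazelnut: round, 17 mm, reddish brown, 10 g; origin at its centre. At the start it lies on the floor of the sieve between the holes; it stays put until the sieve is jerked to and fro at over about 3 m/s2 (or tilted 15 degrees), then rolls and drops through a hole
- hazelnut_2: hazelnut: round, 17 mm, reddish brown, 10 g; origin at its centre. At the start it lies on the floor of the sieve between the holes; it stays put until the sieve is jerked to and fro at over about 3 m/s2 (or tilted 15 degrees), then rolls and drops through a hole
- hazelnut_3: hazelnut: round, 17 mm, reddish brown, 10 g; origin at its centre. At the start it lies on the floor of the sieve between the holes; it stays put until the sieve is jerked to and fro at over about 3 m/s2 (or tilted 15 degrees), then rolls and drops through a hole
- hazelnut_4: hazelnut: round, 17 mm, reddish brown, 10 g; origin at its centre. At the start it lies on the floor of the sieve between the holes; it stays put until the sieve is jerked to and fro at over about 3 m/s2 (or tilted 15 degrees), then rolls and drops through a hole
- hazelnut_5: hazelnut: round, 17 mm, reddish brown, 10 g; origin at its centre. At the start it lies on the floor of the sieve between the holes; it stays put until the sieve is jerked to and fro at over about 3 m/s2 (or tilted 15 degrees), then rolls and drops through a hole
- walnut_1: walnut: round, 37 mm, pale brown with a seam, 18 g; origin at its centre. At the start it sits on a hole of the sieve; it cannot pass
- walnut_2: walnut: round, 37 mm, pale brown with a seam, 18 g; origin at its centre. At the start it sits on a hole of the sieve; it cannot pass
- walnut_3: walnut: round, 37 mm, pale brown with a seam, 18 g; origin at its centre. At the start it sits on a hole of the sieve; it cannot pass
- mustard: yellow squeeze bottle with a pointed cap, 61 mm across, 194 mm high, loose; stands between pan and bowl (bystander). Origin: centre of its underside
- garlic: bulb of garlic, 53 mm across, 53 mm high, loose; lies between pan and bowl (bystander). Origin: centre of its underside
- salt_mill: glass salt mill with grey top, 44 mm across, 90 mm high, loose; at the front left by the sink (bystander). Origin: centre of its underside
- mug: white mug, 92 mm across, 127 mm with its handle, 95 mm high, loose; behind at the right (bystander). Origin: centre of its underside
There are look-alikes about, which are no part of the job. What is shaped like the walnut_1 but green or turquoise is not meant.

How it is judged:
By the outcome, as a careful person would: the job done as asked, in the order asked, and still so for the second after the job is handed in, with the robot touching nothing.
It also fails if it takes over 61 s, if anything falls off the work surface, if the arm or the gripper's body presses on something with over 40 N, if the wrist force passes 120 N, or if a joint passes its speed limit or range.

## Working session

There is one attempt and no reset: what is moved stays moved. The work goes in short steps, Python scripts to look and compute and a tool call to move; the robot and the scene stay as the last step left them, time stands still between calls to the robot, and variables do not carry over. Pictures are saved under pics/ and viewed, at most 10 in all, crops included, and the job is handed in when it is done.

Besides the shell and the picture viewer there is one more tool, called after "Emit:" by a JSON object that holds its "name" and its "arguments". servo_tool: Moves the arm, as the interface text tells. Its arguments: {"type":"object","properties":{"plan":{"type":"array","items":{"type":"array","items":{"type":"number"}}},"force":{"type":"number"}},"required":["plan"]}

```bash
mkdir -p pics; cat > h.py <<'E'
import numpy as np, cv2
from station import ctrl
from scipy.spatial.transform import Rotation as R
def cam(n):
    c=ctrl.camera(n); return {k:np.array(v) for k,v in c.items()}
def world(c,u,v,z=None):
    K=c['mtx'];T=c['pose']
    d=np.array([(u-K[0,2])/K[0,0],-(v-K[1,2])/K[1,1],-1.])
    d=T[:3,:3]@d;o=T[:3,3]
    s=c['z_map'][int(v),int(u)] if z is None else (z-o[2])/d[2]
    return o+s*d
def cloud(c):
    K=c['mtx'];T=c['pose'];v,u=np.mgrid[:480,:640];s=c['z_map']
    P=np.stack([(u-K[0,2])/K[0,0]*s,-(v-K[1,2])/K[1,1]*s,-s],-1)
    return P@T[:3,:3].T+T[:3,3]
def save(n,img,): cv2.imwrite('pics/'+n+'.png',cv2.cvtColor(img,cv2.COLOR_RGB2BGR))
E
python3 - <<'E'
from h import *
o=ctrl.get_obs();print(o['time_s'],o['ee_pos'],o['eef_rot'],o['force'])
a=cam('top');b=cam('side');np.savez('s0.npz',**{'t_'+k:v for k,v in a.items()},**{'s_'+k:v for k,v in b.items()})
for c in (a,b): print(c['mtx'],c['pose'])
save('top0',a['pixels']);save('side0',b['pixels'])
E
```

```text
0.0 [ 0.1738878  -0.52150614  0.20487857] [-3.14040850e+00 -1.04266865e-04  3.21795032e-01] [ 1.10865663  0.36493787 -0.92918301]
[[555.42009184   0.         320.96285646]
 [  0.         555.42009184 240.38081424]
 [  0.           0.           1.        ]] [[-0.00309351  0.98192785 -0.18923037  0.30269728]
 [-0.9998971  -0.00568808 -0.01316966  0.02365852]
 [-0.01400801  0.18917015  0.9818444   1.45147857]
 [ 0.          0.          0.          1.        ]]
[[586.32217293   0.         318.86791419]
 [  0.         586.32217293 233.60496152]
 [  0.           0.           1.        ]] [[-0.98550485  0.10079347 -0.1364583   0.3608931 ]
 [-0.16943736 -0.54479853  0.82127069  1.22560311]
 [ 0.00843644  0.83248738  0.55397977  0.89657125]
 [ 0.          0.          0.          1.        ]]
```

View pics/top0.png

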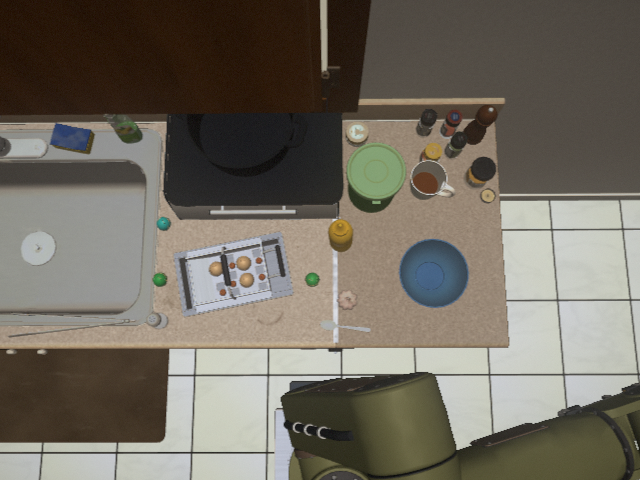

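View pics/side0.png

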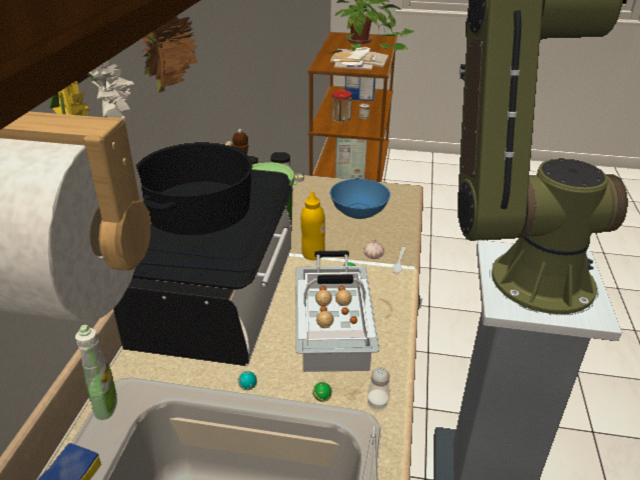

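Top view: the pan is around (235,273), the bowl at (434,272), the mustard at (340,235), the garlic at (347,299) and the mill at (157,320). The green and turquoise balls at (313,279), (160,279) and (164,223) are the look-alikes, while the pale brown walnuts sit in the sieve at (216,268), (243,263) and (246,280). The bars that could be the pull or the top handle are at (227,270), (280,262) and (185,275). A close crop should settle which is which.

```bash
python3 - <<'E'
from h import *
d=np.load('s0.npz');t=d['t_pixels'][225:325,165:300];s=d['s_pixels'][240:380,280:395]
t=cv2.resize(t,None,fx=3.2,fy=3.2,interpolation=cv2.INTER_CUBIC);s=cv2.resize(s,None,fx=3.1,fy=3.1,interpolation=cv2.INTER_CUBIC)
im=np.zeros((434,t.shape[1]+s.shape[1],3),np.uint8);im[:t.shape[0],:t.shape[1]]=t;im[:s.shape[0],t.shape[1]:]=s
save('crop',im)
E
```

```text
(no output)
```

View pics/crop.png

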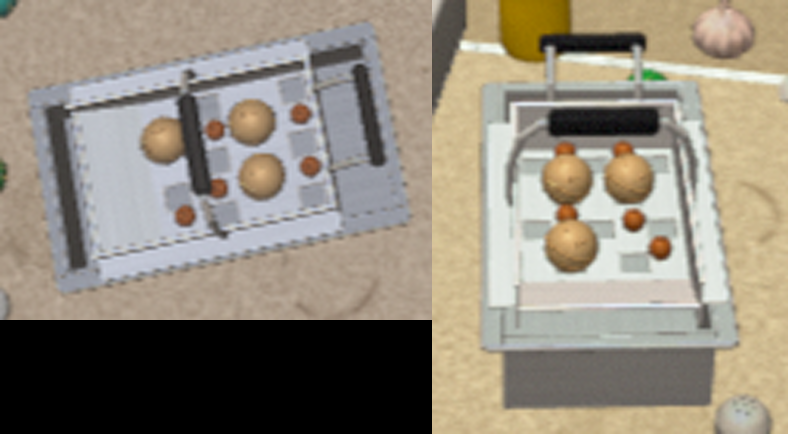

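The pull is the bar on posts at top-view (280,262), on the -y end. The top handle is the bow bar at (227,270). The dark strip at (185,275) is only the gap inside the pan at the lip end, so the sieve's +x points roughly to world +y.

```bash
cat >> h.py <<'E'
def bars(a,b,zr=((.10,.13),(.13,.165)),box=None):
    out={}
    for n,c in (('top',a),('side',b)):
        P=cloud(c);px=c['pixels'].astype(int)
        for k,(lo,hi) in zip(('pull','toph'),zr):
            m=(px.max(-1)<75)&(P[...,2]>lo)&(P[...,2]<hi)&(P[...,0]>.12)&(P[...,0]<.45)&(P[...,1]>.03 )&(P[...,1]<.45)
            if box is not None: m&=(P[...,1]>box[0])&(P[...,1]<box[1])
            q=P[m]
            if len(q)<15: print(n,k,len(q));continue
            r=cv2.minAreaRect((q[:,:2]*1000).astype(np.float32))
            print(n,k,len(q),'rect',np.round(r[0],1),np.round(r[1],1),round(r[2],1),'z',np.round(np.percentile(q[:,2],[5,50,95])*1000,1),'med',np.round(np.median(q,0)*1000,1))
E
python3 - <<'E'
from h import *
d=np.load('s0.npz');a={k[2:]:d[k] for k in d if k[0]=='t'};b={k[2:]:d[k] for k in d if k[0]=='s'}
bars(a,b)
P=cloud(a)
m=(P[...,2]>.06)&(P[...,2]<.082)&(P[...,0]>.1)&(P[...,0]<.45)&(P[...,1]>.05)&(P[...,1]<.45)
n,l,s,ce=cv2.connectedComponentsWithStats(m.astype(np.uint8))
i=1+s[1:,4].argmax();q=P[l==i];r=cv2.minAreaRect((q[:,:2]*1000).astype(np.float32));print('pan',r,cv2.boxPoints(r),np.percentile(q[:,2],[5,50,95]))
for nm,(u0,v0,u1,v1) in dict(bowl=(390,230,480,315),must=(322,210,360,255),garlic=(333,285,362,314),mug=(405,155,458,200),mill=(142,308,172,332)).items():
    Q=P[v0:v1,u0:u1].reshape(-1,3);Q=Q[(Q[:,2]>.02)&(Q[:,2]<.3)];print(nm,np.round(Q.min(0),3),np.round(Q.max(0),3))
print('px checks z', [np.round(world(a,u,v),3) for u,v in ((280,262),(227,270),(185,272),(216,268),(434,272))])
# side cloud of pan
P=cloud(b)
m=(P[...,2]>.062)&(P[...,2]<.078)&(P[...,0]>.1)&(P[...,0]<.45)&(P[...,1]>.05)&(P[...,1]<.45)
n,l,s,ce=cv2.connectedComponentsWithStats(m.astype(np.uint8))
i=1+s[1:,4].argmax();q=P[l==i];print('panside',cv2.minAreaRect((q[:,:2]*1000).astype(np.float32)))
Q=P[170:225,320:400].reshape(-1,3);Q=Q[(Q[:,2]>.03)&(Q[:,2]<.08)];print('bowl side',Q.min(0),Q.max(0))
E
```

```text
top pull 0
top toph 5
side pull 0
side toph 19 rect [320.8 179.9] [307.   48.7] 42.6 z [139.8 161.4 164.5] med [218.7  86.5 161.4]
pan ((414.51763916015625, 258.1231689453125), (286.28875732421875, 69.65995788574219), 89.7515640258789) [[379.06732  115.131165]
 [448.72662  114.8291  ]
 [449.96796  401.11517 ]
 [380.30865  401.41724 ]] [0.06446681 0.06994873 0.07520274]
bowl [ 0.4   -0.325  0.02 ] [ 0.573 -0.153  0.071]
must [ 0.55  -0.036  0.021] [0.647 0.04  0.196]
garlic [ 0.399 -0.047  0.02 ] [0.447 0.002 0.054]
mug [ 0.681 -0.325  0.02 ] [ 0.811 -0.16   0.183]
mill [0.352 0.438 0.021] [0.393 0.474 0.095]
px checks z [array([0.506, 0.141, 0.123]), array([0.484, 0.265, 0.146]), array([0.497, 0.398, 0.017]), array([0.498, 0.304, 0.08 ]), array([ 0.496, -0.253,  0.004])]
panside ((415.2842102050781, 256.524658203125), (286.738525390625, 69.35643005371094), 89.98729705810547)
bowl side [ 0.40216295 -0.33382275  0.03002843] [ 0.57545516 -0.15088571  0.06900627]
```

Positions are further out in x than my search box, so I'll widen it.

```bash
sed -i "s/(P\[...,0\]>.12)&(P\[...,0\]<.45)/(P[...,0]>.38)\&(P[...,0]<.6)/" h.py
python3 - <<'E'
from h import *
d=np.load('s0.npz');a={k[2:]:d[k] for k in d if k[0]=='t'};b={k[2:]:d[k] for k in d if k[0]=='s'}
bars(a,b)
for c in (a,b):
    P=cloud(c)
    m=(P[...,2]>.062)&(P[...,2]<.077)&(P[...,0]>.36)&(P[...,0]<.62)&(P[...,1]>.08)&(P[...,1]<.43)
    n,l,s,ce=cv2.connectedComponentsWithStats(m.astype(np.uint8));i=1+s[1:,4].argmax();q=P[l==i];r=cv2.minAreaRect((q[:,:2]*1000).astype(np.float32));print('pan',r)
    px=c['pixels'].astype(np.uint8);h=cv2.cvtColor(px,cv2.COLOR_RGB2HSV)
    w=(h[...,0]>5)&(h[...,0]<22)&(h[...,1]>90)&(P[...,0]>.4)&(P[...,0]<.6)&(P[...,1]>.1)&(P[...,1]<.42)&(P[...,2]>.05)&(P[...,2]<.12)
    n,l,s,ce=cv2.connectedComponentsWithStats(w.astype(np.uint8))
    for i in range(1,n):
        if s[i,4]>8: print('nut',s[i,4],np.round(ce[i]),np.round(np.median(P[l==i],0),3))
E
```

```text
top pull 124 rect [535.1 192.5] [163.   62.3] 64.1 z [115.8 119.7 125.2] med [510.2 141.4 119.7]
top toph 163 rect [483.7 268.9] [72.1 11.8] 11.8 z [142.  150.4 154.6] med [483.2 268.  150.4]
side pull 181 rect [510.9 143. ] [75.9 17.1] 8.8 z [110.  118.  122.8] med [511.4 145.4 118. ]
side toph 310 rect [485.5 271. ] [73.3 18.7] 12.1 z [135.3 146.7 152.1] med [484.3 273.2 146.7]
pan ((486.3359680175781, 266.42095947265625), (166.57545471191406, 281.7386169433594), 11.536563873291016)
nut 135 [243. 262.] [0.512 0.237 0.076]
nut 23 [258. 260.] [0.52  0.201 0.062]
nut 125 [216. 268.] [0.498 0.306 0.077]
nut 22 [232. 265.] [0.508 0.268 0.063]
nut 132 [246. 279.] [0.47  0.228 0.076]
nut 24 [262. 276.] [0.478 0.192 0.063]
nut 23 [233. 283.] [0.462 0.265 0.061]
nut 25 [222. 292.] [0.44  0.29  0.062]
pan ((487.34344482421875, 264.7358703613281), (165.39283752441406, 286.35302734375), 11.667377471923828)
nut 451 [324. 307.] [0.506 0.272 0.071]
nut 209 [343. 296.] [0.471 0.239 0.071]
nut 32 [344. 310.] [0.462 0.27  0.06 ]
nut 40 [353. 319.] [0.44  0.294 0.06 ]
```

Emit:
{"name": "servo_tool", "arguments": {"plan": [[40,0,0,0,0,0,0.12],[40,0.036,-0.047,0,0,0,0],[40,0.036,-0.047,0,0,0,0],[40,0.036,-0.047,0,0,0,0],[40,0.036,-0.047,0,0,0,0],[40,0.036,-0.047,0,0,0,0],[40,0.036,-0.047,0,0,0,0],[40,0.036,-0.047,0,0,0,0]], "force": 30}}

```text
time_s: 1.1
ee_pos: [0.3553, -0.1471, 0.2055]
eef_rot: [3.141, -0.0, 0.201]
force: [0.8, -0.6, 0.1]
grip_width: 0.038
grip_force: 0.0
```

Emit:
{"name": "servo_tool", "arguments": {"plan": [[40,0.035,-0.042,0,0,0,0],[40,0.035,-0.042,0,0,0,0],[40,0.035,-0.042,0,0,0,0],[40,0.035,-0.042,0,0,0,0],[40,0.035,-0.042,0,0,0,0],[40,0.036,-0.042,0,0,0,0],[40,0,0,0.035,0,0,0],[40,0,0,0.04,0,0,0]]}}

```text
time_s: 2.1
ee_pos: [0.5111, 0.1409, 0.1293]
eef_rot: [3.142, -0.0, 0.203]
force: [0.7, -0.1, 0.0]
grip_width: 0.0371
grip_force: 0.0
```

```bash
python3 - <<'E'
from h import *
o=ctrl.get_obs();print(o['qpos'],o['ee_pos'])
a=cam('top');b=cam('side')
im=np.hstack([cv2.resize(a['pixels'][200:330,160:330],None,fx=2.3,fy=2.3),cv2.resize(b['pixels'][230:360,270:440],None,fx=2.3,fy=2.3)]);save('near',im)
E
```

```text
[ 1.99867377e-01  3.32181051e-01  1.66492401e+00 -1.23295411e-05
  1.14421726e+00  1.56772153e+00] [0.51114686 0.14088432 0.12928908]
```

View pics/near.png

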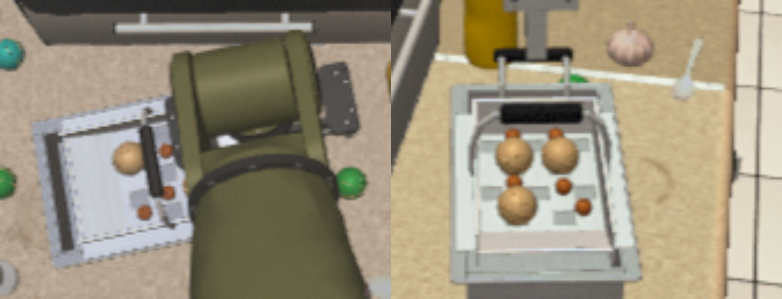

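The hand is directly over the pull: in the side half the finger is above the bar at (535,50), and it lines up with the posts. I'll go down and close.

Emit:
{"name": "servo_tool", "arguments": {"plan": [[40,0,0,0.017,0,0,0],[40,0,0,0.016,0,0,0],[0,0,0,0,0,0,0],[0,0,0,0,0,0,0],[0,0,0,0,0,0,0],[0,0,0,0,0,0,0],[0,0,0,0,0,0,0],[0,0,0,0,0,0,0]], "force": 40}}

```text
time_s: 3.2
ee_pos: [0.5114, 0.1403, 0.0981]
eef_rot: [3.142, -0.001, 0.202]
force: [-1.0, 0.1, 5.7]
grip_width: 0.0118
grip_force: 40.0
```

Emit:
{"name": "servo_tool", "arguments": {"plan": [[0,0,0.032,-0.0015,0,0,0],[0,0,-0.044,0,0,0,0],[0,0,0.044,0,0,0,0],[0,0,-0.044,0,0,0,0],[0,0,0.044,0,0,0,0],[0,0,-0.044,0,0,0,0],[0,0,0.044,0,0,0,0],[0,0,-0.044,0,0,0,0]]}}

```text
time_s: 4.2
ee_pos: [0.5098, 0.1478, 0.0986]
eef_rot: [3.14, 0.0, 0.195]
force: [1.8, -1.0, -1.4]
grip_width: 0.0119
grip_force: 40.0
```

```bash
cat >> h.py <<'E'
def nuts(c):
    P=cloud(c);h=cv2.cvtColor(c['pixels'].astype(np.uint8),cv2.COLOR_RGB2HSV)
    w=(h[...,0]>3)&(h[...,0]<22)&(h[...,1]>90)&(P[...,0]>.36)&(P[...,0]<.62)&(P[...,1]>.1)&(P[...,1]<.42)&(P[...,2]>.003)&(P[...,2]<.12)
    n,l,s,ce=cv2.connectedComponentsWithStats(w.astype(np.uint8))
    for i in range(1,n):
        if s[i,4]>5: print('nut',s[i,4],np.round(ce[i]),np.round(np.median(P[l==i],0),3),np.median(c['pixels'][l==i],0))
E
python3 - <<'E'
from h import *
o=ctrl.get_obs();print(o['force'],o['moment'])
b=cam('side');nuts(b)
save('sh1',cv2.resize(b['pixels'][230:380,270:400],None,fx=4,fy=4,interpolation=cv2.INTER_CUBIC))
E
```

```text
[ 1.78357123 -1.04454426 -1.44868198] [-0.27415402 -0.26634628 -0.09861015]
nut 323 [346. 295.] [0.464 0.243 0.075] [162. 130.  86.]
nut 206 [326. 313.] [0.498 0.303 0.076] [173.5 138.5  91. ]
nut 41 [357. 318.] [0.433 0.29  0.061] [145.  78.  36.]
nut 51 [343. 323.] [0.461 0.304 0.056] [150.  86.  40.]
```

View pics/sh1.png

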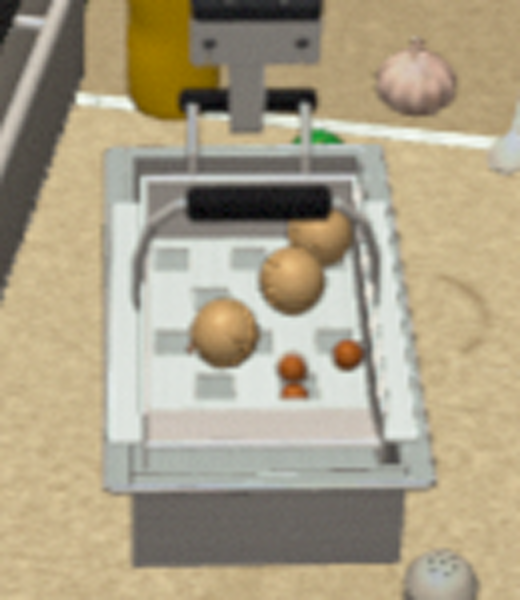

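Shaking is working: the walnuts have moved. The hazelnuts I can see are at (290,367) and (347,353), with one at (293,390) sinking through a hole.

Emit:
{"name": "servo_tool", "arguments": {"plan": [[0,0,0.046,0,0,0,0],[0,0,-0.046,0,0,0,0],[0,0,0.046,0,0,0,0],[0,0,-0.046,0,0,0,0],[0,0,0.046,0,0,0,0],[0,0,-0.046,0,0,0,0],[0,0,0.046,0,0,0,0],[0,0,-0.046,0,0,0,0]]}}

```text
time_s: 5.25
ee_pos: [0.51, 0.1475, 0.0987]
eef_rot: [3.14, 0.0, 0.194]
force: [0.4, -1.3, -2.4]
grip_width: 0.0117
grip_force: 40.0
```

Emit:
{"name": "servo_tool", "arguments": {"plan": [[0,0,0.046,0,0,0,0],[0,0,-0.046,0,0,0,0],[0,0,0.046,0,0,0,0],[0,0,-0.046,0,0,0,0],[0,0,0.046,0,0,0,0],[0,0,-0.046,0,0,0,0],[0,0,0.026,0,0,0,0],[0,0,0,0,0,0,0]]}}

```text
time_s: 6.25
ee_pos: [0.5138, 0.1259, 0.0986]
eef_rot: [3.141, 0.001, 0.201]
force: [0.3, -0.9, -1.6]
grip_width: 0.0117
grip_force: 40.0
```

```bash
python3 - <<'E'
from h import *
o=ctrl.get_obs();print(o['time_s'],o['force'],o['moment'],o['qpos'])
b=cam('side');nuts(b);a=cam('top');nuts(a);np.savez('s1.npz',t=a['pixels'],s=b['pixels'])
im=np.hstack([cv2.resize(b['pixels'][230:380,270:400],(390,450),interpolation=cv2.INTER_CUBIC),cv2.resize(a['pixels'][220:330,165:265],(400,450),interpolation=cv2.INTER_CUBIC)])
save('sh2',im)
E
```

```text
6.25 [ 0.34040792 -0.90684626 -1.58925897] [-0.40017586 -0.05643929  0.0622841 ] [ 1.71257388e-01  3.68786559e-01  1.69445025e+00 -4.95479760e-04
  1.07910361e+00  1.54089330e+00]
nut 566 [329. 304.] [0.502 0.265 0.076] [167. 132.  86.]
nut 9 [322. 319.] [0.513 0.256 0.016] [114.  81.  60.]
nut 81 [223. 260.] [0.518 0.288 0.081] [170. 139. 100.]
nut 187 [239. 273.] [0.49  0.247 0.079] [161. 131.  94.]
nut 29 [191. 285.] [0.462 0.381 0.02 ] [141.  87.  58.]
nut 15 [228. 285.] [0.462 0.283 0.023] [151.  93.  60.]
nut 27 [193. 303.] [0.416 0.372 0.022] [143.  88.  54.]
```

View pics/sh2.png

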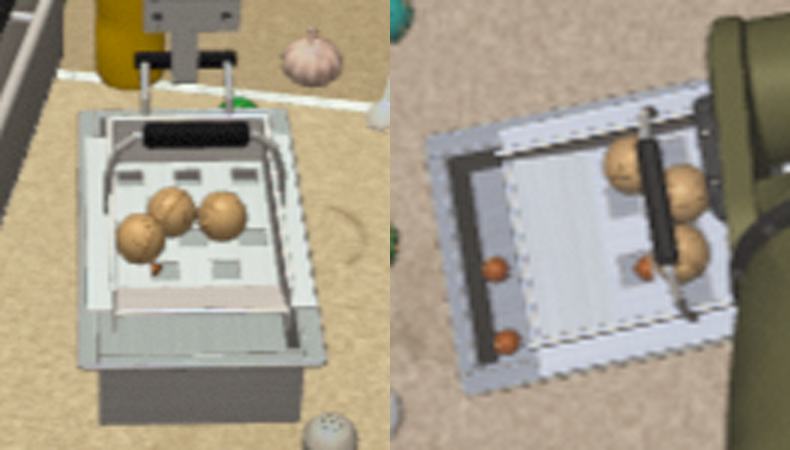

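Four hazelnuts now show below the sieve: (495,268), (505,342) and (643,268) in the top half, and (157,268) in the side half. None can be seen on the sieve floor. I'll shake once more for the fifth, then let go and check with the view clear.

Emit:
{"name": "servo_tool", "arguments": {"plan": [[0,0,0.02,0,0,0,0],[0,0,-0.046,0,0,0,0],[0,0,0.046,0,0,0,0],[0,0,-0.046,0,0,0,0],[0,0,0.046,0,0,0,0],[0,0,-0.046,0,0,0,0],[0,0,0.026,0,0,0,0],[0,0,0,0,0,0,0]]}}

```text
time_s: 7.35
ee_pos: [0.5139, 0.1263, 0.0988]
eef_rot: [3.141, 0.0, 0.201]
force: [0.6, -1.5, -2.8]
grip_width: 0.0114
grip_force: 40.0
```

```bash
python3 - <<'E'
from h import *
b=cam('side');nuts(b);a=cam('top');nuts(a)
E
```

```text
nut 186 [323. 293.] [0.514 0.235 0.073] [170.5 134.   87. ]
nut 372 [344. 306.] [0.464 0.279 0.076] [172.5 137.   91. ]
nut 9 [321. 319.] [0.515 0.258 0.016] [117.  80.  61.]
nut 120 [241. 281.] [0.465 0.241 0.079] [167.5 135.5  97. ]
nut 134 [224. 284.] [0.457 0.283 0.078] [172. 140. 102.]
nut 29 [191. 285.] [0.462 0.381 0.021] [139.  86.  57.]
nut 27 [193. 303.] [0.416 0.372 0.019] [142.  88.  56.]
```

Emit:
{"name": "servo_tool", "arguments": {"plan": [[40,0,0,0,0,0,0],[40,0,0,0,0,0,0],[40,0,0,0,0,0,0],[40,0,0,-0.05,0,0,0],[40,0,0,-0.05,0,0,0],[40,0,0.04,-0.04,0,0,0],[40,-0.03,0.05,0,0,0,0],[40,-0.03,0.05,0,0,0,0]]}}

```text
time_s: 8.45
ee_pos: [0.4826, -0.0239, 0.2393]
eef_rot: [3.141, -0.001, 0.202]
force: [1.6, -0.6, 0.3]
grip_width: 0.0372
grip_force: 0.0
```

```bash
python3 - <<'E'
from h import *
o=ctrl.get_obs();print(o['time_s'],o['ee_pos'],o['qpos'],o['force'])
b=cam('side');nuts(b);a=cam('top');nuts(a);bars(a,b)
for c in (a,b):
    P=cloud(c);m=(P[...,2]>.062)&(P[...,2]<.077)&(P[...,0]>.36)&(P[...,0]<.62)&(P[...,1]>.08)&(P[...,1]<.43)
    n,l,s,ce=cv2.connectedComponentsWithStats(m.astype(np.uint8));i=1+s[1:,4].argmax();q=P[l==i];r=cv2.minAreaRect((q[:,:2]*1000).astype(np.float32));print('pan',r)
im=np.hstack([cv2.resize(b['pixels'][230:380,270:400],(390,450),interpolation=cv2.INTER_CUBIC),cv2.resize(a['pixels'][220:330,165:265],(400,450),interpolation=cv2.INTER_CUBIC)])
save('sh3',im)
E
```

```text
8.45 [ 0.48258817 -0.02391754  0.2393008 ] [-1.25366316e-01  1.23117767e-01  1.65527019e+00  4.57524436e-05
  1.36233973e+00  1.24294260e+00] [ 1.64296676 -0.62372775  0.26711298]
nut 182 [323. 293.] [0.515 0.235 0.073] [165.  131.5  84. ]
nut 374 [345. 308.] [0.46  0.282 0.074] [164. 131.  86.]
nut 9 [321. 319.] [0.515 0.258 0.017] [110.  76.  59.]
nut 116 [249. 261.] [0.515 0.223 0.077] [172.  140.  102.5]
nut 22 [279. 259.] [0.527 0.152 0.023] [142.5  92.5  63. ]
nut 107 [241. 282.] [0.462 0.242 0.079] [164. 134.  99.]
nut 131 [224. 284.] [0.457 0.283 0.076] [169. 138. 101.]
nut 29 [191. 285.] [0.462 0.381 0.021] [138.  87.  58.]
nut 27 [193. 303.] [0.416 0.371 0.021] [140.  88.  55.]
top pull 110 rect [538.4 178.5] [164.5  62.3] 64.0 z [115.5 120.1 125. ] med [513.3 127.  120.1]
top toph 155 rect [486.1 254.3] [71.9 11.2] 11.0 z [143.7 150.4 153.8] med [485.5 253.8 150.4]
side pull 165 rect [513. 129.] [76.5 16.5] 10.2 z [110.7 117.6 121.8] med [516.1 131.6 117.6]
side toph 307 rect [487.7 257.2] [73.5 15.9] 11.7 z [135.5 146.  151.7] med [487.6 259.1 146. ]
pan ((486.4373474121094, 266.1400451660156), (166.5612030029297, 281.2230224609375), 11.29150390625)
pan ((487.47650146484375, 263.5616455078125), (165.41542053222656, 290.404541015625), 11.324759483337402)
```

View pics/sh3.png

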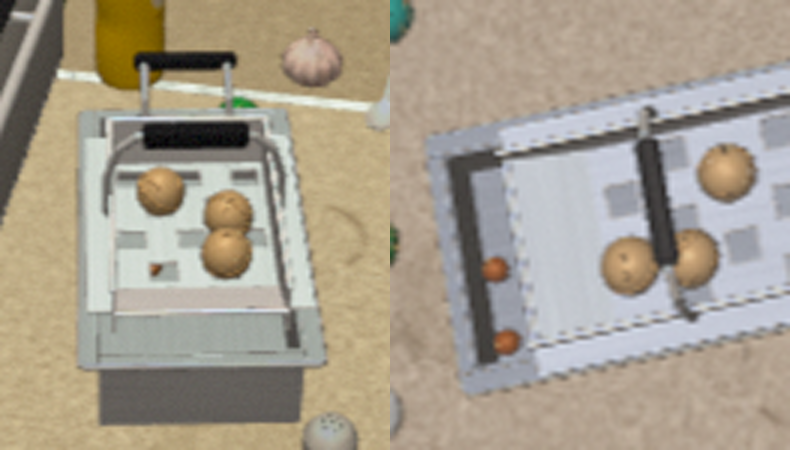

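The sieve now holds three walnuts, at (727,172), (630,265) and (692,258), and no hazelnut. In the pan I've counted hazelnuts at (495,268), (505,342) and (157,268), plus ones at world (0.527,0.152) and (0.462,0.283), which makes five. Next I'll work out which pouring posture the arm can reach.

```bash
cat > kin.py <<'E'
import numpy as np
D=[([-1.316,.3,1.521,0,1.321,-.067],(.17389,-.52151,.20488)),([.19987,.33218,1.66492,0,1.14422,1.56772],(.51115,.14088,.12929)),
([.17126,.36879,1.69445,0,1.0791,1.54089],(.5138,.1259,.0986)),([-.12537,.12312,1.65527,0,1.36234,1.24294],(.48259,-.02392,.2393))]
A=[];y=[]
for q,p in D:
    e=np.hypot(p[0],p[1])*np.sin(np.arctan2(p[1],p[0])-q[0]);r=np.hypot(p[0],p[1])*np.cos(np.arctan2(p[1],p[0])-q[0])
    s=q[1]+q[2];print('e',round(e,4))
    A+=[[1,0,np.sin(q[1]),np.sin(s),np.cos(s)],[0,1,np.cos(q[1]),np.cos(s),-np.sin(s)]];y+=[r,p[2]]
x,res,rk,sv=np.linalg.lstsq(np.array(A),np.array(y),rcond=None);print('a1,d1-d6,L2,L3,L3off',x,res,sv)
E
python3 kin.py
```

```text
e 0.0368
e 0.0366
e 0.0365
e 0.0366
a1,d1-d6,L2,L3,L3off [ 0.00099818 -0.04832251  0.42168765  0.44678233  0.03992257] [2.44749079e-07] [3.45882967 2.82346115 0.17125929 0.16753248 0.08466162]
```

```bash
cat >> h.py <<'E'
def plan(p0,r0,way):
    """way: list of (n,target pos,total world-z turn, total tilt about tool axis vec) ; linear, prints tool rows"""
    p=np.array(p0,float);Q=R.from_euler('xyz',r0);out=[]
    for n,t,rv in way:
        dp=(np.array(t)-p)/n;dr=np.array(rv,float)/n
        for i in range(n):
            out.append(np.r_[Q.inv().apply(dp),dr]);p=p+dp;Q=Q*R.from_rotvec(dr)
    for o in out: print(np.round(o,3).tolist())
    print('end',p.round(4),Q.as_euler('xyz').round(3))
E
python3 - <<'E'
from h import *
plan([.4826,-.0239,.2393],[3.1416,0,.202],[(16,[.487,.256,.185],[0,0,-2.88]),(2,[.487,.256,.165],[0,0,-.262])])
E
```

```text
[0.004, -0.017, 0.003, 0.0, 0.0, -0.18]
[0.007, -0.016, 0.003, 0.0, 0.0, -0.18]
[0.01, -0.015, 0.003, 0.0, 0.0, -0.18]
[0.012, -0.013, 0.003, 0.0, 0.0, -0.18]
[0.014, -0.01, 0.003, 0.0, 0.0, -0.18]
[0.016, -0.008, 0.003, 0.0, 0.0, -0.18]
[0.017, -0.005, 0.003, 0.0, 0.0, -0.18]
[0.017, -0.002, 0.003, 0.0, 0.0, -0.18]
[0.017, 0.002, 0.003, 0.0, 0.0, -0.18]
[0.017, 0.005, 0.003, 0.0, 0.0, -0.18]
[0.016, 0.008, 0.003, 0.0, 0.0, -0.18]
[0.014, 0.01, 0.003, 0.0, 0.0, -0.18]
[0.012, 0.013, 0.003, 0.0, 0.0, -0.18]
[0.01, 0.015, 0.003, 0.0, 0.0, -0.18]
[0.007, 0.016, 0.003, 0.0, 0.0, -0.18]
[0.004, 0.017, 0.003, 0.0, 0.0, -0.18]
[-0.0, -0.0, 0.01, 0.0, 0.0, -0.131]
[-0.0, -0.0, 0.01, 0.0, 0.0, -0.131]
end [0.487 0.256 0.165] [ 3.142  0.    -2.939]
```

Emit:
{"name": "servo_tool", "arguments": {"plan": [[40,0.004,-0.017,0.003,0,0,-0.18],[40,0.007,-0.016,0.003,0,0,-0.18],[40,0.01,-0.015,0.003,0,0,-0.18],[40,0.012,-0.013,0.003,0,0,-0.18],[40,0.014,-0.01,0.003,0,0,-0.18],[40,0.016,-0.008,0.003,0,0,-0.18],[40,0.017,-0.005,0.003,0,0,-0.18],[40,0.017,-0.002,0.003,0,0,-0.18]]}}

```text
time_s: 9.55
ee_pos: [0.4852, 0.1191, 0.2149]
eef_rot: [3.141, -0.0, 1.648]
force: [-0.4, -0.1, -0.5]
grip_width: 0.0375
grip_force: 0.0
```

Emit:
{"name": "servo_tool", "arguments": {"plan": [[40,0.017,0.002,0.003,0,0,-0.18],[40,0.017,0.005,0.003,0,0,-0.18],[40,0.016,0.008,0.003,0,0,-0.18],[40,0.014,0.01,0.003,0,0,-0.18],[40,0.012,0.013,0.003,0,0,-0.18],[40,0.01,0.015,0.003,0,0,-0.18],[40,0.007,0.016,0.003,0,0,-0.18],[40,0.004,0.017,0.003,0,0,-0.18]]}}

```text
time_s: 10.55
ee_pos: [0.4883, 0.2597, 0.1908]
eef_rot: [3.141, -0.0, 3.088]
force: [1.2, 0.4, 0.3]
grip_width: 0.0372
grip_force: 0.0
```

Emit:
{"name": "servo_tool", "arguments": {"plan": [[40,0.001,-0.004,0,0,0,-0.128],[40,0,0,0,0,0,-0.128],[40,0,0,0.034,0,0,0],[40,0,0,0.034,0,0,0],[0,0,0,0,0,0,0],[0,0,0,0,0,0,0],[0,0,0,0,0,0,0],[0,0,0,0,0,0,0]], "force": 55}}

```text
time_s: 11.55
ee_pos: [0.488, 0.2548, 0.1246]
eef_rot: [3.141, 0.003, -2.945]
force: [0.2, -0.9, 6.7]
grip_width: 0.0134
grip_force: 55.0
```

```bash
python3 - <<'E'
from h import *
o=ctrl.get_obs();print(o['time_s'],o['ee_pos'],o['eef_rot'],o['qpos'],o['grip_width'],o['force'])
E
```

```text
11.55 [0.48795103 0.25484122 0.12456123] [ 3.14102570e+00  2.60929939e-03 -2.94522798e+00] [ 4.14773585e-01  3.78645711e-01  1.61301544e+00 -1.30453083e-05
  1.14726135e+00 -1.35238281e+00] 0.013373560667473259 [ 0.24441914 -0.92026741  6.71421758]
```

Gripped on the 14 mm bar. Now a straight lift.

Emit:
{"name": "servo_tool", "arguments": {"plan": [[0,0,0,-0.01,0,0,0],[0,0,0,-0.015,0,0,0],[0,0,0,-0.02,0,0,0],[0,0,0,-0.025,0,0,0],[0,0,0,-0.03,0,0,0],[0,0,0,-0.03,0,0,0],[0,0,0,-0.025,0,0,0],[0,0,0,-0.025,0,0,0]]}}

```text
time_s: 12.55
ee_pos: [0.487, 0.2544, 0.3046]
eef_rot: [3.141, 0.0, -2.945]
force: [0.8, -0.2, -5.7]
grip_width: 0.0135
grip_force: 55.0
```

```bash
python3 - <<'E'
from h import *
o=ctrl.get_obs();print(o['time_s'],o['ee_pos'],o['eef_rot'],o['grip_width'],o['force'],o['moment'])
b=cam('side');save('lift',cv2.resize(b['pixels'][160:380,240:440],(600,600),interpolation=cv2.INTER_CUBIC))
plan(o['ee_pos'],o['eef_rot'],[(16,[.362,-.1675,.303],[0,0,2.29])])
E
```

```text
12.55 [0.48695386 0.25437578 0.30464984] [ 3.14146193e+00  2.22321032e-04 -2.94544511e+00] 0.013490135237796148 [ 0.80648658 -0.20649475 -5.74373942] [ 0.10728377 -0.16498376 -0.10673103]
[0.013, -0.024, 0.0, 0.0, 0.0, 0.143]
[0.009, -0.026, 0.0, 0.0, 0.0, 0.143]
[0.005, -0.027, 0.0, 0.0, 0.0, 0.143]
[0.002, -0.027, 0.0, 0.0, 0.0, 0.143]
[-0.002, -0.027, 0.0, 0.0, 0.0, 0.143]
[-0.006, -0.027, 0.0, 0.0, 0.0, 0.143]
[-0.01, -0.026, 0.0, 0.0, 0.0, 0.143]
[-0.014, -0.024, 0.0, 0.0, 0.0, 0.143]
[-0.017, -0.022, 0.0, 0.0, 0.0, 0.143]
[-0.02, -0.019, 0.0, 0.0, 0.0, 0.143]
[-0.022, -0.016, 0.0, 0.0, 0.0, 0.143]
[-0.024, -0.013, 0.0, 0.0, 0.0, 0.143]
[-0.026, -0.009, 0.0, 0.0, 0.0, 0.143]
[-0.027, -0.005, 0.0, 0.0, 0.0, 0.143]
[-0.027, -0.001, 0.0, 0.0, 0.0, 0.143]
[-0.027, 0.003, 0.0, 0.0, 0.0, 0.143]
end [ 0.362  -0.1675  0.303 ] [ 3.142 -0.     1.048]
```

View pics/lift.png

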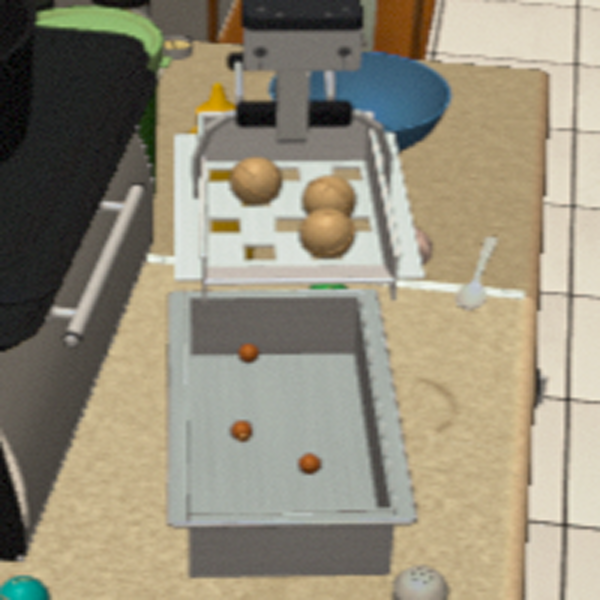

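The sieve hangs level with the three walnuts. The pan shows hazelnuts at (248,352), (241,430) and (310,463), and the other two lie by the near wall, hidden here but seen earlier from the top: five in all. Carrying it to the bowl.

Emit:
{"name": "servo_tool", "arguments": {"plan": [[0,0.013,-0.024,0,0,0,0.143],[0,0.009,-0.026,0,0,0,0.143],[0,0.005,-0.027,0,0,0,0.143],[0,0.002,-0.027,0,0,0,0.143],[0,-0.002,-0.027,0,0,0,0.143],[0,-0.006,-0.027,0,0,0,0.143],[0,-0.01,-0.026,0,0,0,0.143],[0,-0.014,-0.024,0,0,0,0.143]]}}

```text
time_s: 13.6
ee_pos: [0.4235, 0.0433, 0.3031]
eef_rot: [3.141, 0.0, 2.189]
force: [0.4, -0.2, -5.8]
grip_width: 0.0135
grip_force: 55.0
```

Emit:
{"name": "servo_tool", "arguments": {"plan": [[0,-0.017,-0.022,0,0,0,0.143],[0,-0.02,-0.019,0,0,0,0.143],[0,-0.022,-0.016,0,0,0,0.143],[0,-0.024,-0.013,0,0,0,0.143],[0,-0.026,-0.009,0,0,0,0.143],[0,-0.027,-0.005,0,0,0,0.143],[0,-0.027,-0.001,0,0,0,0.143],[0,-0.027,0.003,0,0,0,0.143]]}}

```text
time_s: 14.6
ee_pos: [0.3625, -0.167, 0.3031]
eef_rot: [3.141, -0.0, 1.045]
force: [0.2, 0.2, -5.8]
grip_width: 0.0138
grip_force: 55.0
```

```bash
python3 - <<'E'
from h import *
o=ctrl.get_obs();print(o['time_s'],o['ee_pos'],o['eef_rot'],o['qpos'],o['grip_width'],o['force'])
yaw=1.046;u=np.array([.8656,-.5007]);L=np.array([.4485,-.2175]);zl=.112
def tcp(th):
    c,s=np.cos(th),np.sin(th);r=-(.1*c-.073*s)-.019*s;return np.r_[L+u*r,zl+.1*s+.073*c-.019*c]
# tilt: tool turn axis = tool x (sieve y); sign so tool z goes to -u
Q=R.from_euler('xyz',[3.1416,0,yaw])
print('tool x world',Q.apply([1,0,0]),'z after +.3 about x',(Q*R.from_rotvec([.3,0,0])).apply([0,0,1]))
sg=1 if (Q*R.from_rotvec([.3,0,0])).apply([0,0,1])[:2]@u<0 else -1
print('approach');plan(o['ee_pos'],o['eef_rot'],[(5,tcp(0),[0,0,0])])
print('tilt')
p=tcp(0)
for th in np.arange(.08,1.05,.08):
    d=tcp(th)-p;print(round(th,2),np.round(np.r_[Q.inv().apply(d),sg*.08,0,0],4).tolist());p=tcp(th);Q=Q*R.from_rotvec([sg*.08,0,0])
E
```

```text
14.6 [ 0.36247595 -0.1669573   0.30312101] [ 3.14125144e+00 -2.43461357e-05  1.04504644e+00] [-5.23492270e-01 -1.10367083e-01  1.74432184e+00  2.36233484e-05
  1.50729663e+00  2.25612439e-03] 0.013784150659300857 [ 0.20507166  0.24801068 -5.80944431]
tool x world [ 5.01036751e-01  8.65426007e-01 -4.23516474e-22] z after +.3 about x [-0.25575695  0.14807    -0.95533432]
approach
[-0.0, -0.0, 0.027, 0.0, 0.0, 0.0]
[-0.0, -0.0, 0.027, 0.0, 0.0, 0.0]
[-0.0, -0.0, 0.027, 0.0, 0.0, 0.0]
[-0.0, -0.0, 0.027, 0.0, 0.0, 0.0]
[-0.0, -0.0, 0.027, 0.0, 0.0, 0.0]
end [ 0.3619 -0.1674  0.166 ] [ 3.141 -0.     1.045]
tilt
0.08 [0.0, 0.0046, -0.0078, 0.08, 0.0, 0.0]
0.16 [0.0, 0.0046, -0.0078, 0.08, 0.0, 0.0]
0.24 [0.0, 0.0046, -0.0078, 0.08, 0.0, 0.0]
0.32 [0.0, 0.0046, -0.0078, 0.08, 0.0, 0.0]
0.4 [0.0, 0.0046, -0.0078, 0.08, 0.0, 0.0]
0.48 [0.0, 0.0046, -0.0078, 0.08, 0.0, 0.0]
0.56 [0.0, 0.0046, -0.0078, 0.08, 0.0, 0.0]
0.64 [0.0, 0.0046, -0.0078, 0.08, 0.0, 0.0]
0.72 [0.0, 0.0046, -0.0078, 0.08, 0.0, 0.0]
0.8 [0.0, 0.0046, -0.0078, 0.08, 0.0, 0.0]
0.88 [0.0, 0.0046, -0.0078, 0.08, 0.0, 0.0]
0.96 [0.0, 0.0046, -0.0078, 0.08, 0.0, 0.0]
1.04 [0.0, 0.0046, -0.0078, 0.08, 0.0, 0.0]
```

Emit:
{"name": "servo_tool", "arguments": {"plan": [[0,0,0,0.027,0,0,0],[0,0,0,0.028,0,0,0],[0,0,0,0.028,0,0,0],[0,0,0,0.027,0,0,0],[0,0,0,0.027,0,0,0],[0,0,0.0046,-0.0078,0.08,0,0],[0,0,0.0046,-0.0078,0.08,0,0],[0,0,0.0046,-0.0078,0.08,0,0]]}}

```text
time_s: 15.6
ee_pos: [0.3768, -0.1742, 0.1887]
eef_rot: [-2.9, 0.0, 1.05]
force: [-0.4, -0.5, -5.5]
grip_width: 0.0135
grip_force: 55.0
```

```bash
cat >> h.py <<'E'
def lipcheck():
    o=ctrl.get_obs();Q=R.from_euler('xyz',o['eef_rot']);p=np.array(o['ee_pos'])
    # sieve axes from tool: x_s=tool y, z_s=-tool z ; handle = TCP-19mm tool z
    G=p-.019*Q.apply([0,0,1]);lip=G+.1*Q.apply([0,1,0])-.073*(-Q.apply([0,0,1]))
    print(round(o['time_s'],2),'lip',lip.round(4),'rel bowl',(lip[:2]-[.4875,-.24]).round(4),'tilt',np.degrees(np.arccos(-Q.apply([0,0,1])[2])).round(1),'q',np.round(o['qpos'],3),'F',np.round(o['force'],1))
E
python3 - <<'E'
from h import *
lipcheck();a=cam('top');b=cam('side')
save('tilt1',np.hstack([cv2.resize(a['pixels'][190:340,320:510],(400,316)),cv2.resize(b['pixels'][100:260,290:490],(395,316))]))
E
```

```text
15.6 lip [ 0.4498 -0.2161  0.1123] rel bowl [-0.0377  0.0239] tilt 13.8 q [-0.521  0.166  1.746 -0.     1.472 -0.   ] F [-0.4 -0.5 -5.5]
```

View pics/tilt1.png

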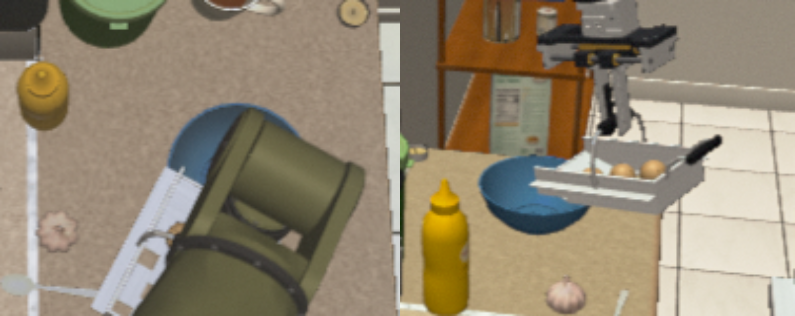

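The lip is over the near part of the bowl (side half: lip at about (545,183), bowl centre (537,190)). I'll keep tipping about the lip.

Emit:
{"name": "servo_tool", "arguments": {"plan": [[0,0,0.0046,-0.0078,0.08,0,0],[0,0,0.0046,-0.0078,0.08,0,0],[0,0,0.0046,-0.0078,0.08,0,0],[0,0,0.0046,-0.0078,0.08,0,0],[0,0,0.0046,-0.0078,0.08,0,0],[0,0,0.0046,-0.0078,0.08,0,0],[0,0,0.0046,-0.0078,0.08,0,0],[0,0,0.0046,-0.0078,0.08,0,0]]}}

```text
time_s: 16.7
ee_pos: [0.4305, -0.2049, 0.2233]
eef_rot: [-2.262, 0.0, 1.05]
force: [0.0, -0.1, -4.9]
grip_width: 0.0133
grip_force: 55.0
```

```bash
cat >> h.py <<'E'
def wal(c):
    P=cloud(c);h=cv2.cvtColor(c['pixels'].astype(np.uint8),cv2.COLOR_RGB2HSV)
    w=(h[...,0]>8)&(h[...,0]<22)&(h[...,1]>90)&(h[...,2]>90)&(P[...,0]>.2)&(P[...,0]<.62)&(P[...,1]>-.42)&(P[...,1]<-.06)&(P[...,2]>.012)&(P[...,2]<.3)
    n,l,s,ce=cv2.connectedComponentsWithStats(w.astype(np.uint8))
    for i in range(1,n):
        if s[i,4]>12: print('wal',s[i,4],np.round(ce[i]),np.round(np.median(P[l==i],0),3),np.median(c['pixels'][l==i],0))
E
python3 - <<'E'
from h import *
lipcheck();wal(cam('top'));print();wal(cam('side'))
E
```

```text
16.7 lip [ 0.4497 -0.216   0.1119] rel bowl [-0.0378  0.024 ] tilt 50.4 q [-0.521  0.669  1.17  -0.     2.182 -0.   ] F [ 0.  -0.1 -4.9]

wal 33 [348. 119.] [ 0.529 -0.232  0.287] [110.  87.  41.]
wal 168 [350. 198.] [ 0.514 -0.252  0.038] [173.  138.   92.5]
```

Emit:
{"name": "servo_tool", "arguments": {"plan": [[0,0,0.0058,-0.0098,0.1,0,0],[0,0,0.0023,-0.0039,0.04,0,0],[0,0,-0.0069,0.0117,-0.12,0,0],[0,0,0.0069,-0.0117,0.12,0,0],[0,0,-0.0069,0.0117,-0.12,0,0],[0,0,0.0069,-0.0117,0.12,0,0],[0,0,0,0,0,0,0],[0,0,0,0,0,0,0]]}}

```text
time_s: 17.8
ee_pos: [0.4436, -0.2125, 0.2288]
eef_rot: [-2.126, -0.0, 1.05]
force: [0.6, 0.3, -4.1]
grip_width: 0.0139
grip_force: 55.0
```

```bash
python3 - <<'E'
from h import *
lipcheck();a=cam('top');wal(a);print();b=cam('side');wal(b)
save('pour',np.hstack([cv2.resize(a['pixels'][190:340,320:510],(400,316)),cv2.resize(b['pixels'][100:260,290:490],(395,316))]))
E
```

```text
17.8 lip [ 0.4495 -0.2158  0.1154] rel bowl [-0.038   0.0242] tilt 58.2 q [-0.521  0.778  1.047 -0.     2.333 -0.   ] F [ 0.6  0.3 -4.1]

wal 26 [341. 119.] [ 0.547 -0.241  0.281] [114.5  90.   44.5]
wal 161 [359. 203.] [ 0.488 -0.226  0.036] [199. 159. 105.]
```

View pics/pour.png

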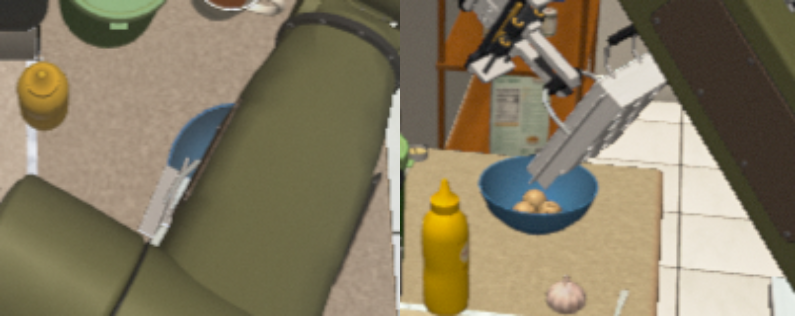

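All three walnuts lie in the bowl, at (533,197), (523,208) and (550,208) in the side half. I'll level the sieve and take it back.

Emit:
{"name": "servo_tool", "arguments": {"plan": [[0,0,-0.0083,0.0141,-0.145,0,0],[0,0,-0.0083,0.0141,-0.145,0,0],[0,0,-0.0083,0.0141,-0.145,0,0],[0,0,-0.0083,0.0141,-0.145,0,0],[0,0,-0.0083,0.0141,-0.145,0,0],[0,0,-0.0083,0.0141,-0.145,0,0],[0,0,-0.0083,0.0141,-0.145,0,0],[0,0,0,-0.03,0,0,0]]}}

```text
time_s: 18.9
ee_pos: [0.3546, -0.1613, 0.2083]
eef_rot: [-3.133, -0.0, 1.05]
force: [0.1, 0.1, -4.4]
grip_width: 0.0138
grip_force: 55.0
```

```bash
python3 - <<'E'
from h import *
lipcheck();o=ctrl.get_obs();print(o['ee_pos'],o['eef_rot']);wal(cam('top'));print();wal(cam('side'))
plan(o['ee_pos'],o['eef_rot'],[(3,[.362,-.1675,.303],[0,0,0]),(16,[.488,.2545,.303],[0,0,-2.295])])
E
```

```text
18.9 lip [ 0.4409 -0.2108  0.1535] rel bowl [-0.0466  0.0292] tilt 0.5 q [-0.521 -0.065  1.922  0.     1.293 -0.   ] F [ 0.1  0.1 -4.4]
[ 0.35457028 -0.16130555  0.20828991] [-3.13348183e+00 -1.49148441e-05  1.05003992e+00]
wal 137 [422. 269.] [ 0.501 -0.216  0.035] [162. 129.  93.]
wal 121 [437. 272.] [ 0.491 -0.255  0.037] [165. 133.  96.]

wal 162 [359. 203.] [ 0.488 -0.224  0.036] [186.5 148.5  97.5]
[-0.001, 0.003, -0.032, 0.0, 0.0, 0.0]
[-0.001, 0.003, -0.032, 0.0, 0.0, 0.0]
[-0.001, 0.003, -0.032, 0.0, 0.0, 0.0]
[0.027, -0.006, 0.0, 0.0, 0.0, -0.143]
[0.027, -0.002, 0.0, 0.0, 0.0, -0.143]
[0.027, 0.002, 0.0, 0.0, 0.0, -0.143]
[0.027, 0.005, 0.0, 0.0, 0.0, -0.143]
[0.026, 0.009, 0.0, 0.0, 0.0, -0.143]
[0.024, 0.013, 0.0, 0.0, 0.0, -0.143]
[0.022, 0.016, 0.0, 0.0, 0.0, -0.143]
[0.02, 0.019, 0.0, 0.0, 0.0, -0.143]
[0.017, 0.022, 0.0, 0.0, 0.0, -0.143]
[0.013, 0.024, 0.0, 0.0, 0.0, -0.143]
[0.01, 0.026, 0.0, 0.0, 0.0, -0.143]
[0.006, 0.027, 0.0, 0.0, 0.0, -0.143]
[0.002, 0.027, 0.0, 0.0, 0.0, -0.143]
[-0.002, 0.027, 0.0, 0.0, 0.0, -0.143]
[-0.006, 0.027, 0.0, 0.0, 0.0, -0.143]
[-0.009, 0.026, 0.0, 0.0, 0.0, -0.143]
end [0.488  0.2545 0.303 ] [ 3.136 -0.006 -2.938]
```

Emit:
{"name": "servo_tool", "arguments": {"plan": [[0,-0.001,0.003,-0.032,-0.008,0,0],[0,-0.001,0.003,-0.032,0,0,0],[0,-0.001,0.003,-0.032,0,0,0],[0,0.027,-0.006,0,0,0,-0.143],[0,0.027,-0.002,0,0,0,-0.143],[0,0.027,0.002,0,0,0,-0.143],[0,0.027,0.005,0,0,0,-0.143],[0,0.026,0.009,0,0,0,-0.143]]}}

```text
time_s: 20.0
ee_pos: [0.4045, -0.0388, 0.3058]
eef_rot: [3.139, 0.002, 1.769]
force: [-0.0, 0.0, -5.2]
grip_width: 0.0134
grip_force: 55.0
```

Emit:
{"name": "servo_tool", "arguments": {"plan": [[0,0.024,0.013,0,0,0,-0.143],[0,0.022,0.016,0,0,0,-0.143],[0,0.02,0.019,0,0,0,-0.143],[0,0.017,0.022,0,0,0,-0.143],[0,0.013,0.024,0,0,0,-0.143],[0,0.01,0.026,0,0,0,-0.143],[0,0.006,0.027,0,0,0,-0.143],[0,0.002,0.027,0,0,0,-0.143]]}}

```text
time_s: 21.0
ee_pos: [0.4686, 0.1714, 0.3055]
eef_rot: [-3.141, 0.003, 2.914]
force: [0.0, -0.4, -3.9]
grip_width: 0.0138
grip_force: 55.0
```

Emit:
{"name": "servo_tool", "arguments": {"plan": [[0,-0.002,0.027,0,0,0,-0.143],[0,-0.006,0.027,0,0,0,-0.143],[0,-0.009,0.026,0,0,0,-0.143],[0,0,0,0,0,0,0],[0,0,0,0.03,0,0,0],[0,0,0,0.03,0,0,0],[0,0,0,0.02,0,0,0],[0,0,0,0,0,0,0]]}}

```text
time_s: 22.0
ee_pos: [0.4922, 0.2482, 0.2247]
eef_rot: [-3.139, -0.001, -2.947]
force: [-0.1, 0.2, -4.5]
grip_width: 0.0135
grip_force: 55.0
```

```bash
python3 - <<'E'
from h import *
o=ctrl.get_obs();print(o['time_s'],o['ee_pos'],o['eef_rot'],o['force'])
b=cam('side');a=cam('top');nuts(b);print();nuts(a);bars(a,b,((.165,.20),(.2,.24)))
E
```

```text
22.0 [0.49217183 0.24818139 0.22474738] [-3.13893702e+00 -5.65921060e-04 -2.94730105e+00] [-0.05547488  0.19449649 -4.48603755]
nut 38 [320. 317.] [0.517 0.256 0.019] [147.   86.5  41.5]
nut 37 [343. 330.] [0.462 0.285 0.018] [144.  83.  37.]

nut 22 [279. 259.] [0.527 0.153 0.02 ] [146.5  93.5  63. ]
top pull 3
top toph 138 rect [517.4 122.5] [77.3  9.4] 11.1 z [216.8 221.2 225.9] med [517.2 121.6 221.2]
side pull 4
side toph 67 rect [502.9 188. ] [ 75.1 143. ] 11.0 z [217.9 237.2 239.7] med [509.2 252.5 237.2]
```

Emit:
{"name": "servo_tool", "arguments": {"plan": [[0,0.003,0.007,0,-0.0025,0,0],[0,0,0,0,0,0,0],[0,0,0,0.02,0,0,0],[0,0,0,0.02,0,0,0],[0,0,0,0.015,0,0,0],[0,0,0,0.01,0,0,0],[0,0,0,0,0,0,0],[0,0,0,0,0,0,0]]}}

```text
time_s: 23.1
ee_pos: [0.4889, 0.2555, 0.1619]
eef_rot: [3.141, 0.003, -2.945]
force: [-0.4, -0.6, -5.3]
grip_width: 0.0136
grip_force: 55.0
```

```bash
python3 - <<'E'
from h import *
o=ctrl.get_obs();print(o['time_s'],o['ee_pos'],o['eef_rot'],o['force'],o['moment'])
b=cam('side');a=cam('top')
P=cloud(b)
# sieve side-rim points (bright) vs pan
bars(a,b,((.14,.16),(.165,.19)))
ex=np.array([-.2,.98]);ey=np.array([-.98,-.2]);G=np.array(o['ee_pos'])[:2]-[.4867,.2655];print('handle in pan',G@ex,G@ey)
E
```

```text
23.1 [0.48889452 0.25545204 0.16194117] [ 3.14081624  0.00330155 -2.9453926 ] [-0.39592691 -0.63493017 -5.29740259] [ 0.13901093 -0.1633924   0.03077887]
top pull 100 rect [512.9 129.4] [78.3  9.5] 11.4 z [152.3 156.6 159.6] med [510.5 128.6 156.6]
top toph 0
side pull 14
side toph 223 rect [486.8 260.6] [74.8 16.4] 12.5 z [172.4 182.7 188.7] med [477.5 260.2 182.7]
handle in pan -0.010285903860013608 -0.00014103948631069343
```

Emit:
{"name": "servo_tool", "arguments": {"plan": [[0,0,0,0.01,0,0,0],[0,0,0,0.008,0,0,0],[0,0,0,0.006,0,0,0],[0,0,0,0.005,0,0,0],[0,0,0,0.004,0,0,0],[0,0,0,0.003,0,0,0],[0,0,0,0,0,0,0],[0,0,0,0,0,0,0]]}}

```text
time_s: 24.2
ee_pos: [0.4887, 0.2554, 0.1254]
eef_rot: [3.141, 0.003, -2.945]
force: [0.7, -0.3, -4.9]
grip_width: 0.0138
grip_force: 55.0
```

Emit:
{"name": "servo_tool", "arguments": {"plan": [[0,0,0,0.001,0,0,0],[0,0,0,0.001,0,0,0],[0,0,0,0,0,0,0],[0,0,0,0,0,0,0],[0,0,0,0,0,0,0],[0,0,0,0,0,0,0],[0,0,0,0,0,0,0],[0,0,0,0,0,0,0]]}}

```text
time_s: 25.2
ee_pos: [0.4888, 0.2555, 0.1245]
eef_rot: [3.141, 0.003, -2.945]
force: [-5.0, -2.4, 7.9]
grip_width: 0.0132
grip_force: 55.0
```

```bash
python3 - <<'E'
from h import *
o=ctrl.get_obs();print(o['time_s'],o['ee_pos'],o['eef_rot'],o['force'],o['moment'])
a=cam('top');b=cam('side');bars(a,b)
E
```

```text
25.2 [0.48881797 0.25548572 0.12453333] [ 3.14081246  0.00339606 -2.94526077] [-5.02354084 -2.36252511  7.87752391] [-0.37438606  0.85778561 -0.03769426]
top pull 115 rect [513. 129.] [77.   8.7] 10.9 z [115.1 120.6 125.2] med [513.7 128.9 120.6]
top toph 0
side pull 11
side toph 220 rect [486.6 263.5] [73.6 26.9] 8.9 z [135.3 145.6 152.6] med [476.5 259.5 145.6]
```

Seated: the pull and handle heights are the same as before the lift, and the sieve's weight is on the rims. Releasing and backing off.

Emit:
{"name": "servo_tool", "arguments": {"plan": [[40,0,0,0,0,0,0],[40,0,0,0,0,0,0],[40,0,0,0,0,0,0],[40,0,0,-0.03,0,0,0],[40,0,0,-0.05,0,0,0],[40,0,0,-0.05,0,0,0],[40,0.05,0,0,0,0,0],[40,0.05,0,0,0,0,0]]}}

```text
time_s: 26.3
ee_pos: [0.3892, 0.2354, 0.2531]
eef_rot: [3.141, 0.003, -2.946]
force: [0.0, 0.9, 0.5]
grip_width: 0.0375
grip_force: 0.0
```

Emit:
{"name": "servo_tool", "arguments": {"plan": [[40,0.03,-0.05,0,0,0,0],[40,0.02,-0.055,0,0,0,0],[40,0,-0.055,0,0,0,0],[40,0,-0.055,0,0,0,0],[40,0,0,0,0,0,0],[40,0,0,0,0,0,0],[40,0,0,0,0,0,0],[40,0,0,0,0,0,0]]}}

```text
time_s: 27.3
ee_pos: [0.3831, 0.016, 0.2528]
eef_rot: [3.141, 0.002, -2.944]
force: [-0.4, 0.5, -0.8]
grip_width: 0.0375
grip_force: 0.0
```

```bash
python3 - <<'E'
from h import *
o=ctrl.get_obs();print(o['time_s'],o['ee_pos'],o['force'])
a=cam('top');b=cam('side');bars(a,b);nuts(b);print();nuts(a);print();wal(a);wal(b)
P=cloud(a);h=a['pixels']
ex=np.array([-.2,.98]);ey=np.array([-.98,-.2]);C=np.array([.4867,.2655])
r=(P[...,:2]-C);X=r@ex*1000;Y=r@ey*1000
for nm,y0 in (('left',70),('right',-70)):
    for x0 in (-60,-30,0,30,60):
        m=(abs(X-x0)<12)&(abs(Y-y0)<6)&(P[...,2]>.05)&(P[...,2]<.1);print(nm,x0,m.sum(),np.round(np.median(P[m][:,2])*1000,1) if m.any() else None)
for nm,(u0,v0,u1,v1) in dict(bowl=(390,230,480,315),must=(322,210,360,255),garlic=(333,285,362,314),mug=(405,155,458,200),mill=(142,308,172,332)).items():
    Q=P[v0:v1,u0:u1].reshape(-1,3);Q=Q[(Q[:,2]>.02)&(Q[:,2]<.2)];print(nm,np.round(Q.min(0),3),np.round(Q.max(0),3))
E
```

```text
27.3 [0.3830983  0.01597785 0.25279069] [-0.42994493  0.49947125 -0.7672562 ]
top pull 115 rect [513.3 129.2] [77.1  8.7] 11.5 z [115.3 120.2 125.9] med [512.9 128.9 120.2]
top toph 153 rect [487.9 256.2] [73.8 11. ] 12.1 z [143.4 149.4 154.6] med [486.5 255.3 149.4]
side pull 178 rect [512.8 130.3] [76.6 15.6] 12.2 z [108.6 117.2 121.9] med [513.3 132.2 117.2]
side toph 314 rect [487.4 257.8] [74.2 17.5] 11.6 z [136.3 146.7 152.1] med [487.4 260.4 146.7]
nut 8 [316. 256.] [0.545 0.155 0.112] [131.  108.5  66.5]
nut 8 [321. 320.] [0.515 0.258 0.015] [110.5  79.   57. ]

nut 23 [279. 260.] [0.528 0.152 0.021] [138.  90.  65.]
nut 29 [191. 285.] [0.462 0.381 0.021] [135.  85.  56.]
nut 11 [228. 285.] [0.462 0.284 0.021] [145.  91.  64.]
nut 27 [193. 303.] [0.416 0.372 0.02 ] [138.  85.  55.]

wal 260 [424. 275.] [ 0.482 -0.221  0.036] [160.5 130.   93. ]
wal 131 [437. 272.] [ 0.491 -0.254  0.035] [160. 130.  93.]
wal 164 [359. 203.] [ 0.489 -0.226  0.035] [180.  142.5  94. ]
left -60 46 70.7
left -30 44 70.9
left 0 50 71.5
left 30 45 71.6
left 60 47 70.7
right -60 40 72.4
right -30 41 71.2
right 0 26 71.6
right 30 40 72.1
right 60 38 72.2
bowl [ 0.4   -0.325  0.02 ] [ 0.573 -0.152  0.072]
must [ 0.55  -0.036  0.02 ] [0.648 0.04  0.196]Traceback (most recent call last):
  File "<stdin>", line 11, in <module>
    return umr_minimum(a, axis, None, out, keepdims, initial, where)
ValueError: zero-size array to reduction operation minimum which has no identity
```

```bash
python3 -c "
from station import ctrl
print(ctrl.hand_in())"
```

```text
the job is handed in; nothing more can be done
None
```

Job handed in at about 27 s: the five hazelnuts are in the pan, the three walnuts are in the bowl, and the empty sieve hangs level on the rims; the bowl and bottle had not moved, but the garlic, mill and mug were not measured again at the end.

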